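# Put the towel bar back on its stand

## Task

Put the loose T-shaped towel bar back on the little towel stand: push its plain end through the closed ring so that it sticks out about 3 cm beyond it, and let the other half, with the wooden cross-piece outside, lie down in the open fork. Leave the bar lying level and at rest in ring and fork.

Things in the scene. Friction and masses are not known exactly. Their poses are not given: they have to be found in the camera images.
- bar: Loose towel bar, a T: round steel rod 14 mm thick, 225 mm long, wooden cross-piece (14 mm thick, 60 mm across) on one end; 0.1 kg. Origin: balance point on the rod's axis, the place to grip; starts 7 mm above the worktop, lying flat. x runs along the rod to the plain end (tip), 123.5 mm away; the cross-piece covers x = -101.5 to -115.5 mm and lies along y; z up.
- bar_tip (a point): Middle of the plain end face of the towel bar, the end without cross-piece; same axes as the bar.
- ring (a point): Centre of the closed upright steel ring of the towel stand, 100 mm above the worktop; hole 39 mm, wire 8 mm. Stand: wooden foot 240 x 76 x 16 mm, fixed, with two posts 180 mm apart, one bearing the ring, one the open fork. x: axis of the hole, level, from the fork to the ring and on outward; y level, z up. A bar lying in both has its axis 12.5 mm below this point.
- fork (a point): The stand's open fork, a U of 8 mm wire open at the top, 180 mm from the ring in -x and equally high; this point is the centre of its round bottom, 39 mm wide inside. Its arms spread to 58 mm clear at their ends, 16 mm above this point. Same axes as the ring. The cross-piece cannot pass it lengthwise.

How it is judged:
By the outcome, as a careful person would: the job done as asked, in the order asked, and still so for the second after the job is handed in, with the robot touching nothing.
It also fails if it takes over 38 s, if anything falls off the work surface, if the arm or the gripper's body presses on something with over 40 N, if the wrist force passes 120 N, or if a joint passes its speed limit or range.

## Robot

A 6-joint arm with a two-finger parallel gripper is mounted at the origin on a cart in front of the work surface, level with it; the furniture and walls round the work are solid. World frame = base frame: x ahead of the robot, y to its left, z up, the work surface at z = 0. Lengths are in m, angles in rad, forces in N, time in s.
With the tool pointing down it reaches from about 0.25 to 0.725 m from the base axis. Payload 4 kg.
Tool frame: the origin (TCP) lies at the very end of the fingers, on their centre line; the grasp point (between the pads) lies bot.grasp_offset behind it (bot.grasp_offset is the distance from the TCP to the grasp point, in m); z points along the fingers, y is the direction in which the jaws open and shut (so a half turn about z gives the same grasp; the last joint's range is limited). The gripper opens to 85 mm and grips with 20 to 120 N. Pads are 22 mm wide; open, the fingers measure 114 mm over their backs; the gripper's body (76 mm by 85 mm) begins 54 mm behind the grasp point. The pads swing forward as they close: fully open they stand 13 mm farther back than shut.
Start: joints at [-1.212, 0.241, 0.005, 1.335, 0, 1.571], TCP at [0.176, -0.468, 0.231] pointing down, gripper open.
Joint ranges: [-2.72, 2.72], [-1.05, 1.87], [-1.09, 1.28], [-1.99, 2.15], [-1.42, 1.44], [-3.14, 3.14]. Speed limits (rad/s): [2.79, 2.79, 3.14, 3.14, 3.14, 3.14].

## Interface

Orientations are given as a unit quaternion [x, y, z, w].
In Python, from workcell import bot gives the robot as it stands. The module is installed in compiled form; this text tells all that it offers.
- The arm moves only by the shell command python3 -m jog 'ROWS' [OPENING]. ROWS is JSON, a list that holds one entry, the list of rows, each a list of 6 numbers: the shift along the tool's x, y, z in m, then the turn, a rotation vector about the tool's x, y, z in degrees. In form: [[[dx, dy, dz, wx, wy, wz], ...]]. A call has 1 to 12 rows; each row shifts and turns the pose as measured when the row begins, along the tool's axes as they then stand; what a row does not reach is not made up. A row lasts 1/8 s, in which the tool goes at most 62.5 mm and 10.7 degrees, less where a joint would pass 70% of its speed; a pose out of reach is approached as far as the arm can. A call is refused whole if a number of a shift passes 0.0625 or a number of a turn 10.7, either way. A call with a gripper value outside its range is refused whole. OPENING is the finger opening in m, from 0 to 0.0854, set as the call begins (- or left out, the last holds). The fingers move at their own pace and stop on an object; the grip force is fixed at half the most. Time passes only in rows, so rows that do not move let the fingers close. It gives the time, the measured TCP pose, the force and the opening at its end, in the units of the state.
- bot.get_obs(): the state, without advancing time (a new reading comes with each control period).
- bot.camera(name): name is "side" or "top" or "wrist"; returns a dict with "pixels" (480x640x3 uint8, red, green, blue), "fx", "fy", "cx", "cy" (pixels), "rvec" (rotation vector, rad) and "tvec" (3), from world to camera coordinates, as OpenCV has them. Camera axes: x right, y down, z forward; pixel columns grow to the right and rows downward; lengths in m; the calibration is good to about 2 mm. A picture is of the moment at which its call begins. There is no depth.
- bot.job_done(): hands the job in, once; it reports no verdict.
The state is a dict: "clock": time; "joint_pos": joint angles; "joint_vel": joint speeds; "tau": joint torques, N m; "eef_pos": TCP position; "tool_rot": TCP orientation; "ft_force": force on the tool from outside, world axes, zero at the start; "ft_torque": the same for the moment, N m; "grip_width": finger opening in m.
Only numpy, scipy, OpenCV 4.12 (cv2) and the standard library are available. Lean on these libraries where they do the work, as an engineer would, in place of code of your own. Each camera call takes 0.05 s, during which the arm holds its last target. There are 200 camera calls.

## Working session

There is one attempt and no reset: what is moved stays moved. The work goes in short steps, Python scripts to look and compute and a shell command to move; the robot and the scene stay as the last step left them, time stands still between calls to the robot, and variables do not carry over. Pictures are saved under pics/ and viewed, on a budget of 10 in all, crops included, one or two more only if the job needs it, and the job is handed in when it is done.

```bash
mkdir -p pics; python3 - <<'E'
from workcell import bot
import cv2,pickle
o=bot.get_obs();print(o,bot.grasp_offset)
d={n:bot.camera(n) for n in("top","side")}
pickle.dump(d,open("c.pkl","wb"))
for n in d:
    cv2.imwrite(f"pics/{n}0.png",d[n]["pixels"][:,:,::-1]);print(n,{k:v for k,v in d[n].items() if k!="pixels"})
E
```

```text
{'clock': 0.0, 'joint_pos': array([-1.21200425e+00,  2.41444500e-01,  3.70687709e-03,  1.33515833e+00,
        3.41681007e-07,  1.57081326e+00]), 'joint_vel': array([ 0.00222568,  0.00057572,  0.00106906,  0.00213879, -0.00052266,
       -0.00156436]), 'tau': array([-4.46165732e-04, -3.72318113e+01,  2.52406669e+01,  1.67690747e-02,
        9.14636576e-05,  1.65061309e-06]), 'eef_pos': array([ 0.17535259, -0.46757617,  0.23039057]), 'tool_rot': array([ 9.83952609e-01,  1.78426909e-01, -1.87164489e-04, -1.03299470e-03]), 'ft_force': array([0.51941104, 0.11640132, 0.09063687]), 'ft_torque': array([-0.01972158,  0.03658271,  0.01983478]), 'grip_width': 0.0851317150499453} 0.0187
top {'fx': 454.89183012723396, 'fy': 454.89183012723396, 'cx': 313.7866403967491, 'cy': 243.65168222082715, 'rvec': array([ 2.10984023, -2.16490772,  0.1972012 ]), 'tvec': array([0.21473731, 0.4975321 , 0.84637364])}
side {'fx': 466.64387551788315, 'fy': 466.64387551788315, 'cx': 318.13577688491176, 'cy': 242.3446903237594, 'rvec': array([ 0.63614443, -2.594665  ,  1.23378744]), 'tvec': array([0.5391441 , 0.09035229, 0.89088308])}
```

View pics/top0.png

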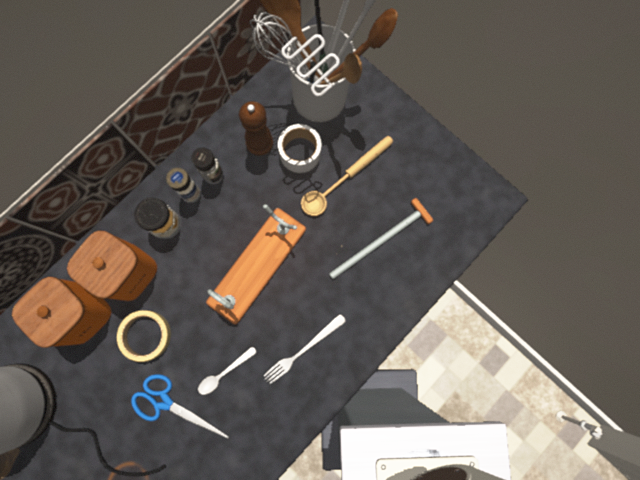

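View pics/side0.png

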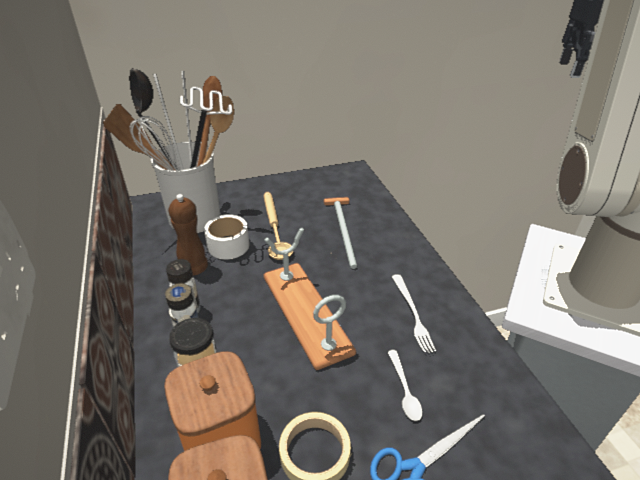

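The top view shows the bar's cross-piece at about (422,211) and its tip at (333,275). The stand's fork is near (282,222) and its ring near (225,300). In the side view the ring is at (329,308) and the fork at (285,243).

```bash
cat > h.py <<'E'
import numpy as np,cv2
def ray(c,uv):
    R=cv2.Rodrigues(c["rvec"])[0];uv=np.atleast_2d(np.array(uv,float))
    d=np.c_[(uv[:,0]-c["cx"])/c["fx"],(uv[:,1]-c["cy"])/c["fy"],np.ones(len(uv))]@R
    return -R.T@c["tvec"],d
def plane(c,uv,z):
    o,d=ray(c,uv);return o+d*((z-o[2])/d[:,2])[:,None]
def tri(c1,p1,c2,p2):
    o1,d1=ray(c1,p1);o2,d2=ray(c2,p2)
    A=np.c_[d1[0],-d2[0]];s=np.linalg.lstsq(A,o2-o1,rcond=None)[0]
    a=o1+s[0]*d1[0];b=o2+s[1]*d2[0];return (a+b)/2,np.linalg.norm(a-b)
def proj(c,P):
    K=np.array([[c["fx"],0,c["cx"]],[0,c["fy"],c["cy"]],[0,0,1]])
    return cv2.projectPoints(np.atleast_2d(P).astype(float),c["rvec"],c["tvec"],K,None)[0][:,0]
E
python3 - <<'E'
from h import *;import pickle
d=pickle.load(open("c.pkl","rb"))
def orange(c,roi):
    h=cv2.cvtColor(c["pixels"],cv2.COLOR_RGB2HSV);m=((h[...,0]<18)&(h[...,1]>120)&(h[...,2]>90)).astype(np.uint8)
    x0,y0,x1,y1=roi;k=np.zeros_like(m);k[y0:y1,x0:x1]=m[y0:y1,x0:x1];return np.argwhere(k)[:,::-1]
def steel(c,roi):
    h=cv2.cvtColor(c["pixels"],cv2.COLOR_RGB2HSV);m=((h[...,1]<70)&(h[...,2]>115)).astype(np.uint8)
    x0,y0,x1,y1=roi;k=np.zeros_like(m);k[y0:y1,x0:x1]=m[y0:y1,x0:x1];return np.argwhere(k)[:,::-1]
def rect(P):
    r=cv2.minAreaRect((P[:,:2]*1000).astype(np.float32));return r,cv2.boxPoints(r).round(1).tolist()
for n,rf,rc,rb in(("top",(195,195,315,330),(405,190,440,230),(325,205,425,285)),("side",(255,255,365,370),(318,190,356,209),(325,203,362,272))):
    c=d[n]
    print(n,"foot",rect(plane(c,orange(c,rf),.016)))
    print("cross",rect(plane(c,orange(c,rc),.012)))
    s=steel(c,rb);P=plane(c,s,.009);print("rod",len(s),rect(P))
s=steel(d["side"],(308,288,350,330));print("ring side",len(s),s.min(0),s.max(0),cv2.fitEllipse(cv2.convexHull(s.astype(np.int32))))
for n,a in(("top",(205,280,245,315)),("top",(255,195,305,240)),("side",(260,220,310,285))):
    s=steel(d[n],a);print(n,len(s),s.min(0),s.max(0))
E
```

```text
top foot (((492.7229309082031, 298.5404052734375), (77.15094757080078, 300.6103515625), 52.896636962890625), [[349.6000061035156, 358.3999938964844], [589.2999877929688, 177.10000610351562], [635.9000244140625, 238.60000610351562], [396.1000061035156, 420.0]])
cross (((571.9717407226562, -21.604915618896484), (59.396663665771484, 15.26452922821045), 34.55400085449219), [[543.2000122070312, -32.20000076293945], [551.7999877929688, -44.70000076293945], [600.7999877929688, -11.0], [592.0999755859375, 1.5]])
rod 740 (((505.6793518066406, 76.43991088867188), (13.83219051361084, 225.93060302734375), 34.109771728515625), [[436.6000061035156, 166.10000610351562], [563.2999877929688, -21.0], [574.7999877929688, -13.199999809265137], [448.1000061035156, 173.8000030517578]])
side foot (((466.7406005859375, 320.0326232910156), (75.97599792480469, 243.57801818847656), 52.76012420654297), [[346.79998779296875, 363.5], [540.7000122070312, 216.10000610351562], [586.7000122070312, 276.6000061035156], [392.79998779296875, 424.0]])
cross (((569.4820556640625, -18.96923828125), (57.2064094543457, 25.04636573791504), 27.85723876953125), [[538.2999877929688, -21.299999237060547], [550.0, -43.400001525878906], [600.5999755859375, -16.700000762939453], [588.9000244140625, 5.5]])
rod 449 (((516.3319702148438, 85.43148040771484), (45.65045928955078, 225.6320343017578), 34.00779342651367), [[434.29998779296875, 166.1999969482422], [560.5, -20.899999618530273], [598.4000244140625, 4.699999809265137], [472.20001220703125, 191.6999969482422]])
ring side 428 [313 295] [344 329] ((329.91375732421875, 311.5439453125), (31.45631980895996, 36.55836868286133), 29.472272872924805)
top 231 [208 289] [234 308]
top 196 [263 204] [296 233]
side 425 [264 223] [303 280]
```

```bash
python3 - <<'E'
import pickle,cv2,numpy as np
d=pickle.load(open("c.pkl","rb"))
t=d["top"]["pixels"][190:330,200:310,::-1];s=d["side"]["pixels"][215:365,255:365,::-1]
a=cv2.resize(t,None,fx=3.5,fy=3.5,interpolation=cv2.INTER_CUBIC);b=cv2.resize(s,None,fx=3.5,fy=3.5,interpolation=cv2.INTER_CUBIC)
o=np.zeros((525,775,3),np.uint8);o[:a.shape[0],:a.shape[1]]=a;o[:b.shape[0],388:388+b.shape[1]]=b[:,:387];cv2.imwrite("pics/z.png",o)
E
```

```text
(no output)
```

View pics/z.png

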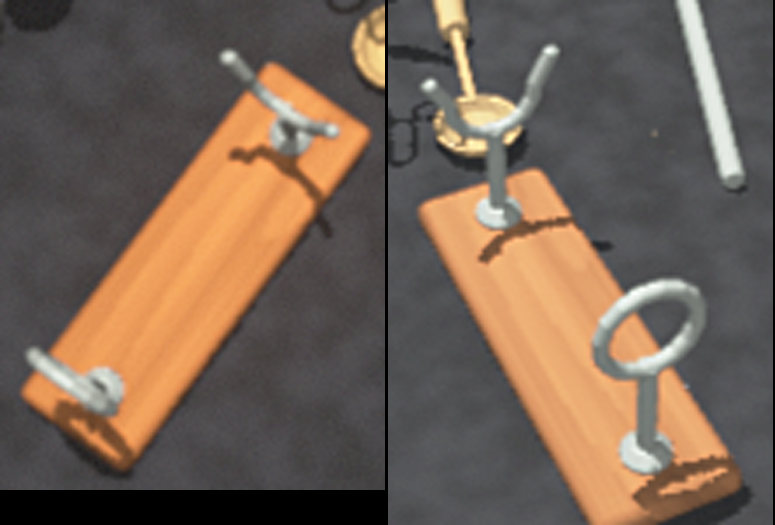

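The crop shows the ring centre in the side view at about (330,309) and in the top view at about (221,297). The fork tips in top are (265,207) and (295,227), and in side they are (267,240) and (302,229). Next I triangulate these against the foot and plan the move to the bar.

```bash
cat > plan.py <<'E'
import sys,json,numpy as np
from scipy.spatial.transform import Rotation as R
from workcell import bot
# plan.py x y z yaw n : n rows in tool axes from the measured pose to TCP target, tool down with x at yaw
x,y,z,yaw=map(float,sys.argv[1:5]);n=int(sys.argv[5])
o=bot.get_obs();p=o["eef_pos"];r=R.from_quat(o["tool_rot"])
g=R.from_euler("z",yaw,degrees=True)*R.from_euler("x",180,degrees=True)
w=(r.inv()*g).as_rotvec();t=np.array([x,y,z])
print("delta mm",((t-p)*1000).round(1),"turn",np.degrees(w).round(2),"F",o["ft_force"].round(1),"t",o["clock"])
rows=[]
for k in range(n):
    q=r*R.from_rotvec(w*k/n);rows.append(list(q.inv().apply((t-p)/n).round(4))+list(np.degrees(w/n).round(2)))
print(json.dumps([rows]).replace(" ",""))
E
python3 - <<'E'
from h import *;import pickle
d=pickle.load(open("c.pkl","rb"));t,s=d["top"],d["side"]
for n,a,b in(("ring",(220.6,296.9),(329.9,308.7)),("forkL",(265.1,206.6),(267,239.9)),("forkR",(295.1,227.4),(301.6,229.3)),("rbase",(229.1,301.7),(328.7,344.1)),("fbase",(282.5,229),(286.5,275.5))):
    print(n,tri(t,a,s,b))
u=np.array([-.797,.603,0]);c=np.array([.4677,.3184,.1])
for n,k in(("top",t),("side",s)):print(n,proj(k,[c+.09*u,c-.09*u]))
E
python3 plan.py .511 .068 .14 124.1 11
```

```text
ring (array([0.39833017, 0.37012371, 0.10228952]), np.float64(0.004612573235703393))
forkL (array([0.55929263, 0.288875  , 0.11814281]), np.float64(0.0008632275197268055))
forkR (array([0.51955176, 0.2355656 , 0.11937877]), np.float64(0.0004915269664058349))
rbase (array([0.39585823, 0.37029348, 0.01836193]), np.float64(0.0001406753518812971))
fbase (array([0.53813561, 0.26364796, 0.02097491]), np.float64(0.0005139379401572536))
top [[219.81364594 299.57052348]
 [279.70612629 219.47888364]]
side [[329.033131   311.05141608]
 [284.22060135 243.28497234]]
delta mm [335.6 535.6 -90.5] turn [-8.0000e-02 -1.0000e-01 -1.0354e+02] F [-0.  -0.8  0.3] t 0.1
[[[0.0457,-0.0349,0.0083,-0.01,-0.01,-9.41],[0.0508,-0.0269,0.0083,-0.01,-0.01,-9.41],[0.0545,-0.0183,0.0083,-0.01,-0.01,-9.41],[0.0567,-0.0091,0.0083,-0.01,-0.01,-9.41],[0.0575,0.0003,0.0083,-0.01,-0.01,-9.41],[0.0566,0.0097,0.0082,-0.01,-0.01,-9.41],[0.0543,0.0188,0.0082,-0.01,-0.01,-9.41],[0.0505,0.0274,0.0082,-0.01,-0.01,-9.41],[0.0453,0.0353,0.0082,-0.01,-0.01,-9.41],[0.0389,0.0423,0.0082,-0.01,-0.01,-9.41],[0.0315,0.0481,0.0082,-0.01,-0.01,-9.41]]]
```

```bash
python3 -m jog '[[[0.046,-0.035,0.008,0,0,-9.4],[0.051,-0.027,0.008,0,0,-9.4],[0.0545,-0.018,0.008,0,0,-9.4],[0.057,-0.009,0.008,0,0,-9.4],[0.0575,0,0.008,0,0,-9.4],[0.0565,0.01,0.008,0,0,-9.4],[0.054,0.019,0.008,0,0,-9.4],[0.0505,0.0275,0.008,0,0,-9.4],[0.045,0.035,0.008,0,0,-9.4],[0.039,0.042,0.008,0,0,-9.4],[0.0315,0.048,0.008,0,0,-9.4],[0,0,0,0,0,0]]]'; python3 plan.py .511 .068 .14 124.1 2
python3 - <<'E'
from workcell import bot
import cv2,pickle
c=bot.camera("wrist");pickle.dump(c,open("w.pkl","wb"));cv2.imwrite("pics/w1.png",c["pixels"][:,:,::-1])
E
```

```text
clock: 1.6
eef_pos: [0.5073, 0.0914, 0.1362]
tool_rot: [0.445, 0.896, -0.0, -0.001]
ft_force: [-1.1, -0.7, 0.2]
grip_width: 0.0857
delta mm [  3.7 -23.4   3.8] turn [-0.07 -0.1   3.09] F [-1.1 -0.7  0.2] t 1.6
[[[-0.0105,-0.0056,-0.0019,-0.03,-0.05,1.54],[-0.0106,-0.0053,-0.0019,-0.03,-0.05,1.54]]]
```

View pics/w1.png

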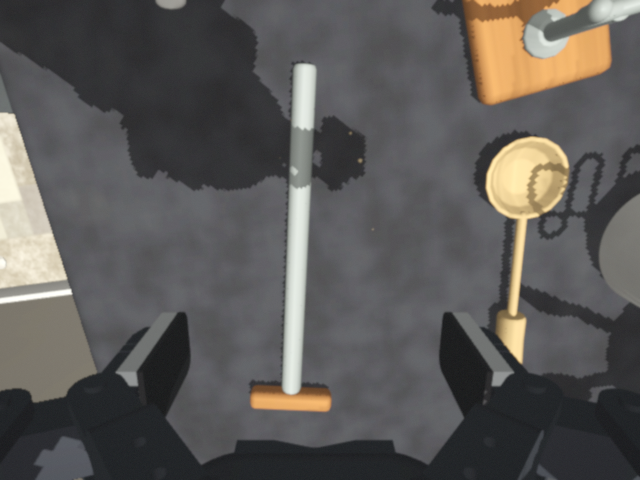

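The wrist view shows the bar's tip at (304,65) and its cross-piece centre at (290,398). The bar lies between the open fingers, and the fork base is at (546,34).

```bash
python3 - <<'E'
from h import *;import pickle
c=pickle.load(open("w.pkl","rb"))
P=plane(c,[(304.5,66),(290.5,390),(290,398.5),(297.5,230)],.008);print(P.round(4))
u=P[0]-P[1];L=np.linalg.norm(u);u/=L;print(L,np.degrees(np.arctan2(u[1],u[0])),"orig",P[0]-.1235*u,P[1]+.1015*u)
print("forkbase",plane(c,[(546,34)],.018))
E
python3 plan.py .511 .0678 .06 124.1 3
```

```text
[[ 0.4415  0.1688  0.008 ]
 [ 0.5669 -0.0163  0.008 ]
 [ 0.571  -0.0224  0.008 ]
 [ 0.4981  0.0854  0.008 ]]
0.22355657499482537 124.1234342229989 orig [0.51080535 0.06656488 0.008     ] [0.50999563 0.06775979 0.008     ]
forkbase [[0.54016927 0.26314435 0.018     ]]
delta mm [  4.8 -22.  -76.4] turn [-0.15 -0.1   2.93] F [ 0.6 -0.5 -1.3] t 1.65
[[[-0.0069,-0.0031,0.0255,-0.05,-0.03,0.98],[-0.0069,-0.003,0.0255,-0.05,-0.03,0.98],[-0.0069,-0.0029,0.0255,-0.05,-0.03,0.98]]]
```

```bash
python3 -m jog '[[[-0.0069,-0.003,0.026,0,0,1],[-0.0069,-0.003,0.026,0,0,1],[-0.0069,-0.003,0.026,0,0,1],[0,0,0,0,0,0],[0,0,0,0,0,0]]]'; python3 plan.py .5107 .0672 .004 124.1 5
```

```text
clock: 2.28
eef_pos: [0.5081, 0.0619, 0.0582]
tool_rot: [0.474, 0.88, -0.002, -0.002]
ft_force: [-0.0, -0.2, -0.4]
grip_width: 0.0853
delta mm [  2.6   5.3 -54.2] turn [-0.27 -0.07 -0.75] F [-0.  -0.2 -0.4] t 2.275
[[[0.0006,0.0011,0.0108,-0.05,-0.01,-0.15],[0.0006,0.0011,0.0108,-0.05,-0.01,-0.15],[0.0006,0.0011,0.0108,-0.05,-0.01,-0.15],[0.0006,0.0011,0.0108,-0.05,-0.01,-0.15],[0.0006,0.001,0.0108,-0.05,-0.01,-0.15]]]
```

```bash
python3 -m jog '[[[0.001,0.002,0.014,0,0,-0.3],[0.001,0.002,0.014,0,0,-0.3],[0.001,0.001,0.012,-0.2,0,0],[0,0,0.006,0,0,0],[0,0,0.003,0,0,0],[0,0,0,0,0,0],[0,0,0,0,0,0]]]'; python3 plan.py .5107 .0672 .004 124.1 2
```

```text
clock: 3.15
eef_pos: [0.512, 0.0681, 0.0079]
tool_rot: [0.469, 0.883, 0.001, 0.001]
ft_force: [0.5, 0.6, -0.5]
grip_width: 0.0854
delta mm [-1.3 -0.9 -3.9] turn [ 0.13  0.02 -0.06] F [ 0.5  0.6 -0.5] t 3.15
[[[-0.0,-0.0008,0.0019,0.06,0.01,-0.03],[-0.0,-0.0008,0.0019,0.06,0.01,-0.03]]]
```

```bash
python3 -m jog '[[[0,-0.001,0.002,0.1,0,0],[0,0,0.0025,0,0,0],[0,0,0,0,0,0],[0,0,0,0,0,0]]]'; python3 -m jog '[[[0,0,0,0,0,0],[0,0,0,0,0,0],[0,0,0,0,0,0],[0,0,0,0,0,0],[0,0,0,0,0,0],[0,0,0,0,0,0]]]' 0; python3 plan.py .5107 .0672 .004 124.1 1
```

```text
clock: 3.65
eef_pos: [0.5117, 0.0674, 0.0038]
tool_rot: [0.469, 0.883, 0.001, 0.001]
ft_force: [-0.0, -0.9, 0.4]
grip_width: 0.0856
clock: 4.4
eef_pos: [0.5119, 0.0675, 0.0042]
tool_rot: [0.469, 0.883, 0.001, 0.001]
ft_force: [-0.8, 0.7, -0.3]
grip_width: 0.011
delta mm [-1.2 -0.3 -0.2] turn [ 0.12  0.07 -0.08] F [-0.8  0.7 -0.3] t 4.4
[[[0.0004,-0.0011,0.0002,0.12,0.07,-0.08]]]
```

```bash
python3 -m jog '[[[0,0,-0.01,0,0,0],[0,0,-0.02,0,0,0],[0,0,-0.03,0,0,0],[0,0,-0.03,0,0,0],[0,0,-0.02,0,0,0],[0,0,0,0,0,0],[0,0,0,0,0,0]]]'; python3 - <<'E'
from workcell import bot
import cv2,pickle
d={n:bot.camera(n) for n in("side","wrist","top")};pickle.dump(d,open("g.pkl","wb"))
cv2.imwrite("pics/g.png",cv2.hconcat([cv2.resize(d["side"]["pixels"][60:300,270:470],(400,480)),cv2.resize(d["wrist"]["pixels"],(400,300)).copy() if 0 else cv2.resize(d["wrist"]["pixels"][:,120:520],(400,480))])[:,:,::-1])
print(bot.get_obs()["grip_width"])
E
python3 plan.py .5107 .0672 .1 124.1 1
```

```text
clock: 5.28
eef_pos: [0.5101, 0.0673, 0.1179]
tool_rot: [0.469, 0.883, -0.0, -0.0]
ft_force: [-0.4, 0.0, -1.8]
grip_width: 0.0111
0.011389875564459799
delta mm [  0.8   0.  -17.4] turn [-0.09 -0.03 -0.07] F [-0.5  0.4 -1.1] t 5.425
[[[-0.0005,0.0007,0.0174,-0.09,-0.03,-0.07]]]
```

View pics/g.png

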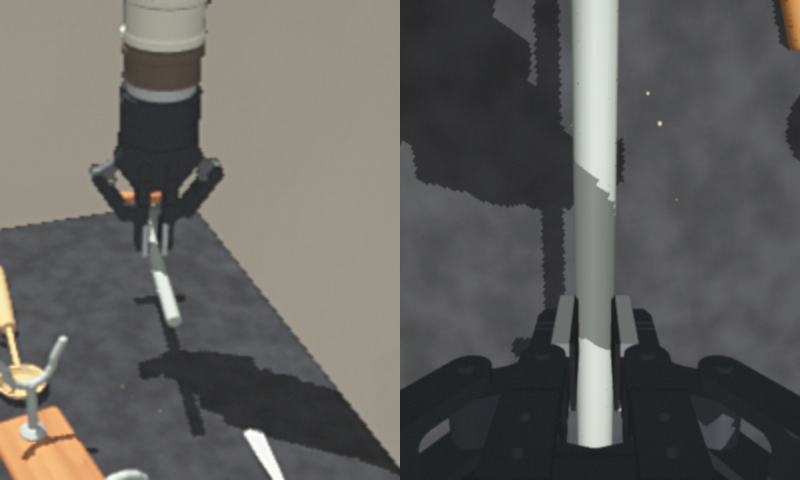

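The bar is held about at its balance point. In the side view its tip is near (357,221). I check that it is level from that.

```bash
python3 - <<'E'
from h import *;import pickle
d=pickle.load(open("g.pkl","rb"))
u=np.array([-.5606,.828,0]);O=np.array([.5101,.0673,.121])
t=O+.1235*u
for n in("side","top"):
    c=d[n];h=cv2.cvtColor(c["pixels"],cv2.COLOR_RGB2HSV)
    q=proj(c,[t,t+[0,0,-.01],O-.1085*u]);print(n,q.round(1).tolist())
    x,y=q[0].astype(int);m=np.zeros(h.shape[:2],np.uint8);m[y-30:y+30,x-30:x+30]=((h[...,1]<70)&(h[...,2]>100))[y-30:y+30,x-30:x+30]
    k,l,s,ce=cv2.connectedComponentsWithStats(m);print(s[1:].tolist())
    i=1+np.argmax(s[1:,4]);P=np.argwhere(l==i)[:,::-1];g=P@(q[0]-q[2]);e=P[g>=np.percentile(g,97)];print("tip",e.mean(0))
E
```

```text
side [[356.6, 221.3], [356.3, 225.7], [337.7, 159.0]]
[[345, 191, 16, 32, 259], [383, 193, 3, 1, 3]]
tip [357.75  221.625]
top [[333.6, 270.3], [333.3, 270.9], [436.9, 196.2]]
[[332, 245, 31, 27, 269]]
tip [333.33333333 268.66666667]
```

```bash
python3 -m jog '[[[0,0,-0.03,0,0,0],[0,0,-0.03,0,0,0],[0,0,0,0,0,0]]]'; python3 plan.py .5151 .2815 .165 142.9 8
```

```text
clock: 5.8
eef_pos: [0.5079, 0.067, 0.175]
tool_rot: [0.469, 0.883, -0.003, -0.004]
ft_force: [0.2, 0.5, -1.8]
grip_width: 0.011
delta mm [  7.2 214.5 -10. ] turn [ -0.44  -0.31 -18.88] F [ 0.2  0.5 -1.8] t 5.8
[[[0.0217,0.0158,0.0012,-0.06,-0.04,-2.36],[0.0211,0.0166,0.0012,-0.06,-0.04,-2.36],[0.0203,0.0175,0.0012,-0.06,-0.04,-2.36],[0.0196,0.0183,0.0012,-0.06,-0.04,-2.36],[0.0188,0.0191,0.0012,-0.06,-0.04,-2.36],[0.018,0.0199,0.0012,-0.06,-0.04,-2.36],[0.0172,0.0206,0.0012,-0.06,-0.04,-2.36],[0.0163,0.0213,0.0012,-0.06,-0.04,-2.36]]]
```

```bash
python3 -m jog '[[[0.0217,0.016,0.001,0,0,-2.4],[0.021,0.0165,0.001,0,0,-2.4],[0.02,0.0175,0.001,0,0,-2.4],[0.0195,0.018,0.001,0,0,-2.4],[0.019,0.019,0.001,0,0,-2.4],[0.018,0.02,0.001,0,0,-2.4],[0.017,0.0205,0.001,0,0,-2.4],[0.016,0.021,0.001,0,0,-2],[0,0,0,0,0,0],[0,0,0,0,0,0]]]'; python3 plan.py .5151 .2815 .165 142.9 2;  python3 - <<'E'
from workcell import bot
import cv2,pickle
d={n:bot.camera(n) for n in("side","wrist","top")};pickle.dump(d,open("p.pkl","wb"))
cv2.imwrite("pics/p.png",d["wrist"]["pixels"][:,:,::-1])
E
```

```text
clock: 7.05
eef_pos: [0.5054, 0.2824, 0.1448]
tool_rot: [0.315, 0.949, -0.013, -0.015]
ft_force: [0.2, 0.9, -1.0]
grip_width: 0.0112
delta mm [ 9.7 -0.9 20.2] turn [-1.93 -1.22  0.41] F [ 0.2  0.9 -1. ] t 7.05
[[[-0.0039,0.0022,-0.0102,-0.96,-0.61,0.21],[-0.004,0.0024,-0.0102,-0.96,-0.61,0.21]]]
```

View pics/p.png

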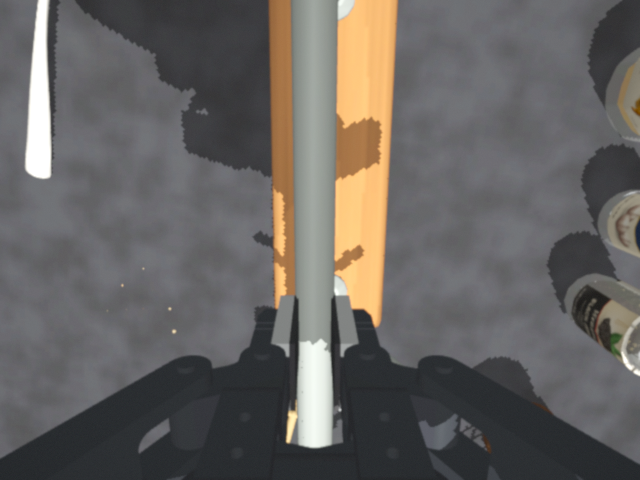

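The bar is parallel to the foot, whose edges are at columns 269 and 397 near row 20, and at 276 and 382 near row 300. I use these to refine the stand's line.

```bash
python3 - <<'E'
from h import *;import pickle
c=pickle.load(open("p.pkl","rb"))["wrist"]
h=cv2.cvtColor(c["pixels"],cv2.COLOR_RGB2HSV);m=(h[...,0]<22)&(h[...,1]>110)&(h[...,2]>50)
L=[];Rr=[]
for r in range(10,290,20):
    k=np.flatnonzero(m[r,230:430])+230;L.append((k.min(),r));Rr.append((k.max()+1,r))
print(L[::4],Rr[::4])
f=lambda a:cv2.fitLine(plane(c,a,.016)[:,:2].astype(np.float32),cv2.DIST_HUBER,0,.001,.001).ravel()
for a in(L,Rr):
    v=f(a);v[:2]*=-np.sign(v[0]);n=np.array([-v[1],v[0]]);print("yaw",np.degrees(np.arctan2(v[1],v[0])),"offset",n@v[2:])
u=np.array([-.797,.603]);n=np.array([-u[1],u[0]]);print("model offset of axis",n@[.3967,.371],n@[.5397,.263])
E
python3 plan.py .5151 .2815 .16 142.9 3
```

```text
[(np.int64(269), 10), (np.int64(270), 90), (np.int64(272), 170), (np.int64(274), 250)] [(np.int64(397), 10), (np.int64(393), 90), (np.int64(389), 170), (np.int64(385), 250)]
yaw 142.92374 offset -0.49882364
yaw 143.03484 offset -0.57283616
model offset of axis -0.5348971 -0.5350501
delta mm [ 9.2 -0.7 14.1] turn [-1.83 -1.19  0.36] F [-0.6 -0.1 -1.9] t 7.2
[[[-0.0025,0.0015,-0.0048,-0.61,-0.4,0.12],[-0.0025,0.0015,-0.0048,-0.61,-0.4,0.12],[-0.0025,0.0016,-0.0047,-0.61,-0.4,0.12]]]
```

```bash
python3 -m jog '[[[-0.0025,0.0015,-0.005,-0.6,-0.4,0.1],[-0.0025,0.0015,-0.005,-0.6,-0.4,0.1],[-0.0025,0.0015,-0.005,-0.6,-0.4,0.1],[0,0,0,0,0,0],[0,0,0,0,0,0]]]'; python3 plan.py .5153 .2813 .1 142.95 5
```

```text
clock: 7.82
eef_pos: [0.5166, 0.2799, 0.1634]
tool_rot: [0.319, 0.948, 0.001, 0.002]
ft_force: [-0.4, -0.8, -0.7]
grip_width: 0.0113
delta mm [ -1.3   1.4 -63.4] turn [ 0.24  0.17 -0.17] F [-0.4 -0.8 -0.7] t 7.825
[[[0.0004,0.0,0.0127,0.05,0.03,-0.03],[0.0004,0.0,0.0127,0.05,0.03,-0.03],[0.0004,0.0,0.0127,0.05,0.03,-0.03],[0.0004,0.0,0.0127,0.05,0.03,-0.03],[0.0004,0.0001,0.0127,0.05,0.03,-0.03]]]
```

```bash
python3 -m jog '[[[0.001,0,0.015,0.1,0.1,-0.1],[0.001,0,0.015,0.1,0,0],[0,0,0.015,0,0,0],[0,0,0.01,0,0,0],[0,0,0.005,0,0,0],[0,0,0,0,0,0],[0,0,0,0,0,0]]]'; python3 plan.py .5153 .2813 .098 142.95 2;  python3 - <<'E'
from workcell import bot
import cv2,pickle
d={n:bot.camera(n) for n in("side","top")};pickle.dump(d,open("p2.pkl","wb"))
a=cv2.resize(d["side"]["pixels"][180:380,230:390],(400,500),interpolation=cv2.INTER_CUBIC);b=cv2.resize(d["top"]["pixels"][170:330,190:318],(400,500),interpolation=cv2.INTER_CUBIC)
cv2.imwrite("pics/p2.png",cv2.hconcat([a,b])[:,:,::-1])
E
```

```text
clock: 8.7
eef_pos: [0.5137, 0.2808, 0.0968]
tool_rot: [0.318, 0.948, -0.002, -0.001]
ft_force: [0.9, -0.6, -2.0]
grip_width: 0.0115
delta mm [1.6 0.5 1.2] turn [-0.2  -0.04 -0.04] F [ 0.9 -0.6 -2. ] t 8.7
[[[-0.0005,0.0007,-0.0006,-0.1,-0.02,-0.02],[-0.0005,0.0007,-0.0006,-0.1,-0.02,-0.02]]]
```

View pics/p2.png

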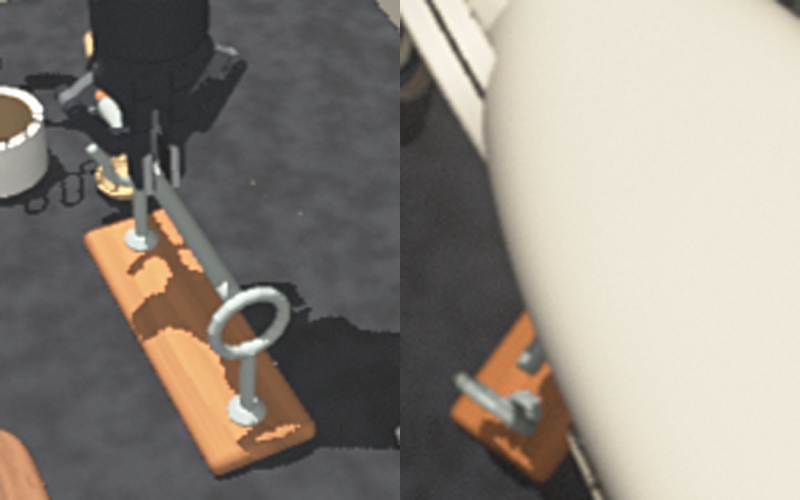

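The tip, at crop (235,288), sits just behind the ring, as intended. I compare it with the prediction numerically.

```bash
python3 - <<'E'
from h import *;import pickle
d=pickle.load(open("p2.pkl","rb"))
u=np.array([-.797,.603,0]);O=np.array([.5137,.2808,.0998]);R=np.array([.3967,.371,.1])
for n,(x,y) in(("side",(230,180)),("top",(190,170))):
    q=(proj(d[n],[O+.1235*u,R,O])-[x,y])*(2.5 if n=="side" else 3.125);print(n,"tip,ring,origin in crop px",q.round().tolist())
E
python3 plan.py .4717 .3142 .0975 142.95 10
```

```text
side tip,ring,origin in crop px [[232.0, 299.0], [248.0, 325.0], [155.0, 183.0]]
top tip,ring,origin in crop px [[124.0, 370.0], [96.0, 404.0], [252.0, 198.0]]
delta mm [-42.   33.4   0.5] turn [-0.19 -0.03 -0.04] F [ 0.5  0.1 -0.7] t 8.8
[[[0.0054,0.0001,-0.0,-0.02,-0.0,-0.0],[0.0054,0.0001,-0.0,-0.02,-0.0,-0.0],[0.0054,0.0001,-0.0,-0.02,-0.0,-0.0],[0.0054,0.0001,-0.0,-0.02,-0.0,-0.0],[0.0054,0.0001,-0.0001,-0.02,-0.0,-0.0],[0.0054,0.0001,-0.0001,-0.02,-0.0,-0.0],[0.0054,0.0001,-0.0001,-0.02,-0.0,-0.0],[0.0054,0.0001,-0.0001,-0.02,-0.0,-0.0],[0.0054,0.0001,-0.0001,-0.02,-0.0,-0.0],[0.0054,0.0001,-0.0001,-0.02,-0.0,-0.0]]]
```

```bash
python3 -m jog '[[[0.0055,0,0,-0.1,0,0],[0.0055,0,0,0,0,0],[0.0055,0,0,0,0,0],[0.0055,0,0,0,0,0],[0.0055,0,0,0,0,0],[0,0,0,0,0,0]]]'; python3 plan.py .4715 .3144 .0975 142.95 5
```

```text
clock: 9.55
eef_pos: [0.4904, 0.2993, 0.0983]
tool_rot: [0.318, 0.948, 0.0, 0.0]
ft_force: [-0.1, 0.1, -1.5]
grip_width: 0.0109
delta mm [-18.9  15.1  -0.8] turn [ 0.04 -0.    0.  ] F [-0.1  0.1 -1.5] t 9.55
[[[0.0048,0.0001,0.0002,0.01,-0.0,0.0],[0.0048,0.0001,0.0002,0.01,-0.0,0.0],[0.0048,0.0001,0.0002,0.01,-0.0,0.0],[0.0048,0.0001,0.0002,0.01,-0.0,0.0],[0.0048,0.0001,0.0002,0.01,-0.0,0.0]]]
```

Tip has entered the ring with no contact force. I continue to full depth.

```bash
python3 -m jog '[[[0.0055,0,0,0,0,0],[0.0055,0,0,0,0,0],[0.005,0,0,0,0,0],[0.005,0,0,0,0,0],[0.003,0,0,0,0,0],[0,0,0,0,0,0],[0,0,0,0,0,0]]]'; python3 plan.py .4715 .3144 .0975 142.95 5; python3 - <<'E'
from workcell import bot
import cv2,pickle
d={n:bot.camera(n) for n in("side","top")};pickle.dump(d,open("p3.pkl","wb"))
a=cv2.resize(d["side"]["pixels"][180:380,230:390],(400,500),interpolation=cv2.INTER_CUBIC);b=cv2.resize(d["top"]["pixels"][170:330,190:318],(400,500),interpolation=cv2.INTER_CUBIC)
cv2.imwrite("pics/p3.png",cv2.hconcat([a,b])[:,:,::-1])
E
```

```text
clock: 10.42
eef_pos: [0.47, 0.3147, 0.0982]
tool_rot: [0.318, 0.948, 0.0, 0.0]
ft_force: [1.2, -0.0, -0.6]
grip_width: 0.0114
delta mm [ 1.5 -0.3 -0.7] turn [0.04 0.01 0.  ] F [ 1.2 -0.  -0.6] t 10.425
[[[-0.0003,0.0001,0.0001,0.01,0.0,0.0],[-0.0003,0.0001,0.0001,0.01,0.0,0.0],[-0.0003,0.0001,0.0001,0.01,0.0,0.0],[-0.0003,0.0001,0.0001,0.01,0.0,0.0],[-0.0003,0.0001,0.0001,0.01,0.0,0.0]]]
```

View pics/p3.png

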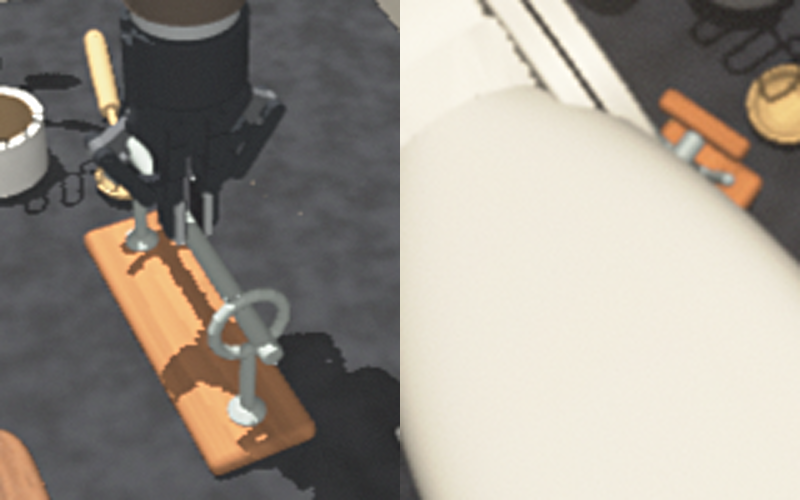

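The tip is through the ring and protrudes to about crop (268,352). The cross-piece lies outside the fork. I lower it gently to contact.

```bash
python3 -m jog '[[[-0.001,0,0.004,0,0,0],[0,0,0.003,0,0,0],[0,0,0.003,0,0,0],[0,0,0.002,0,0,0],[0,0,0,0,0,0],[0,0,0,0,0,0]]]'; python3 plan.py .4713 .3145 .0845 142.95 2
```

```text
clock: 11.28
eef_pos: [0.471, 0.3136, 0.0849]
tool_rot: [0.318, 0.948, 0.0, -0.0]
ft_force: [0.5, -0.2, -1.5]
grip_width: 0.0115
delta mm [ 0.3  0.9 -0.4] turn [-0.   -0.   -0.05] F [ 0.5 -0.2 -1.5] t 11.275
[[[0.0001,0.0004,0.0002,-0.0,-0.0,-0.02],[0.0001,0.0004,0.0002,-0.0,-0.0,-0.02]]]
```

```bash
python3 -m jog '[[[0,0,0.0012,0,0,0],[0,0,0.001,0,0,0],[0,0,0,0,0,0]]]'; python3 plan.py .4713 .3145 .0845 142.95 1
```

```text
clock: 11.65
eef_pos: [0.4713, 0.3138, 0.0846]
tool_rot: [0.318, 0.948, 0.001, 0.001]
ft_force: [-0.5, 0.0, -1.0]
grip_width: 0.0113
delta mm [ 0.   0.7 -0.1] turn [ 0.1   0.04 -0.04] F [-0.5  0.  -1. ] t 11.65
[[[0.0004,0.0005,0.0001,0.1,0.04,-0.04]]]
```

```bash
python3 -m jog '[[[0,0,0.002,0,0,0],[0,0,0.001,0,0,0],[0,0,0,0,0,0],[0,0,0,0,0,0]]]'; python3 plan.py .4713 .3145 .0845 142.95 1
```

```text
clock: 12.15
eef_pos: [0.4716, 0.3141, 0.0844]
tool_rot: [0.318, 0.948, 0.002, 0.001]
ft_force: [-1.2, -0.2, 0.8]
grip_width: 0.0114
delta mm [-0.3  0.4  0.1] turn [ 0.24  0.08 -0.03] F [-1.2 -0.2  0.8] t 12.15
[[[0.0005,0.0002,-0.0001,0.24,0.08,-0.03]]]
```

There is contact at the expected height (0.0845). I release and rise straight up.

```bash
python3 -m jog '[[[0,0,0,0,0,0],[0,0,0,0,0,0],[0,0,0,0,0,0],[0,0,0,0,0,0]]]' 0.06; python3 -m jog '[[[0,0,-0.01,0,0,0],[0,0,-0.02,0,0,0],[0,0,-0.03,0,0,0],[0,0,-0.04,0,0,0],[0,0,-0.04,0,0,0],[-0.04,-0.03,-0.02,0,0,0],[-0.05,-0.04,0,0,0,0],[-0.05,-0.05,0,0,0,0],[-0.05,-0.05,0,0,0,0],[-0.05,-0.05,0,0,0,0],[0,0,0,0,0,0],[0,0,0,0,0,0]]]';  python3 - <<'E'
from workcell import bot
import cv2,pickle
d={n:bot.camera(n) for n in("side","top")};pickle.dump(d,open("p4.pkl","wb"))
a=cv2.resize(d["side"]["pixels"][180:380,230:390],(400,500),interpolation=cv2.INTER_CUBIC);b=cv2.resize(d["top"]["pixels"][170:330,190:318],(400,500),interpolation=cv2.INTER_CUBIC)
cv2.imwrite("pics/p4.png",cv2.hconcat([a,b])[:,:,::-1])
E
```

```text
clock: 12.65
eef_pos: [0.4719, 0.3143, 0.0836]
tool_rot: [0.318, 0.948, 0.002, 0.001]
ft_force: [0.6, -0.0, 0.6]
grip_width: 0.0603
clock: 14.15
eef_pos: [0.5303, 0.014, 0.2569]
tool_rot: [0.317, 0.948, 0.005, 0.007]
ft_force: [-0.5, 0.8, -0.1]
grip_width: 0.06
```

View pics/p4.png

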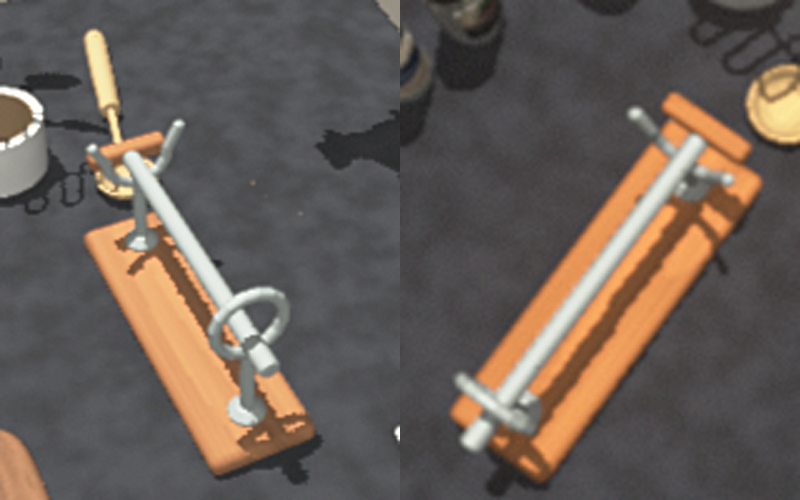

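The bar lies in both ring and fork, with its tip at side (336,327) and top (213,311). The cross-piece is outside the fork. I do a numeric check that it is level, how far it protrudes, and that it is at rest.

```bash
python3 -m jog '[[[0,0,0,0,0,0],[0,0,0,0,0,0],[0,0,0,0,0,0],[0,0,0,0,0,0]]]'; python3 - <<'E'
from h import *;import pickle
from workcell import bot
d=pickle.load(open("p4.pkl","rb"));R=np.array([.3967,.371,.1]);u=np.array([-.797,.603,0])
t,e=tri(d["top"],(213,311.1),d["side"],(336.4,327.2));print("tip",t,e,"protrusion",(t-R)@u)
# rod seen with level model at z .0875
for n,(x,y),k in(("side",(230,180),2.5),("top",(190,170),3.125)):
    a=R-[0,0,.0125];print(n,((proj(d[n],[a+.03*u,a-.195*u,a-.202*u])-[x,y])*k).round().tolist())
    c=bot.camera(n);q=slice(180,380),slice(190,390);print("motion max diff",np.percentile(cv2.absdiff(c["pixels"][q],d[n]["pixels"][q]),99.9))
E
```

```text
clock: 14.75
eef_pos: [0.53, 0.019, 0.2567]
tool_rot: [0.312, 0.95, 0.005, 0.007]
ft_force: [-0.6, 1.1, 0.2]
grip_width: 0.06
tip [0.37629045 0.38697025 0.08827275] 5.658698547262647e-05 protrusion 0.025896476806110572
side [[270.0, 373.0], [129.0, 158.0], [125.0, 153.0]]
motion max diff 32.0
top [[68.0, 447.0], [299.0, 138.0], [306.0, 129.0]]
motion max diff 33.0
```

```bash
python3 - <<'E'
from workcell import bot
import cv2,numpy as np
q=slice(250,345),slice(270,350)
a=bot.camera("side")["pixels"][q];b=bot.camera("side")["pixels"][q];print(np.abs(cv2.absdiff(a,b)).mean(),bot.get_obs()["clock"])
bot.job_done()
E
```

```text
0.8039912280701754 14.95
the job is handed in; nothing more can be done
```

The towel bar is back on the stand and the job is handed in at 14.95 s. I gripped the bar at its balance point, pushed the plain end through the ring, lowered it until it touched ring and fork, then let go and moved the arm clear.

- **Position:** the pictures after release show the rod through the ring and lying in the fork, with the cross-piece outside the fork.
- **Level:** the tip's measured height is 88.3 mm, against 87.5 mm expected for a bar lying in both. The cross-piece also sits where a level bar would put it.
- **Protrusion, where my checks disagreed:** measuring the tip in two views gives about 26 mm beyond the ring's centre. The arm's position at release gives about 30 mm, and the cross-piece in the image agrees with roughly 29 mm. So it is between 26 and 30 mm, counted from the ring's centre, which is about 4 mm less if counted from its outer face.
- **At rest:** the last two pictures, 0.05 s apart, differ only by noise. An earlier comparison showed larger differences (99.9th percentile about 32 of 255). I put those down to shadows from the arm still settling, but did not confirm it.
- **Forces:** the force readings at the end of each move stayed within about 2 N.

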